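Find the blind hole of a tube adapter on a gauge pin and hold it hole-up

ROBOT

A 6-joint arm with a two-finger parallel gripper is mounted at the origin on a cart in front of the work surface, level with it; the furniture and walls round the work are solid. World frame = base frame: x ahead of the robot, y to its left, z up, the work surface at z = 0. Lengths are in m, angles in rad, forces in N, time in s.
With the tool pointing down it reaches from about 0.425 to 0.95 m from the base axis. Payload 14.7 kg.
Tool frame: the origin (TCP) lies midway between the tips of the shut fingers; the grasp point (between the pads) lies 19 mm behind it; z points along the fingers, y is the line along which they close (so a half turn about z gives the same grasp; the last joint's range is limited). The gripper opens to 85 mm and grips with 20 to 120 N. Pads are 22 mm wide; open, the fingers measure 114 mm over their backs; the gripper's body (76 mm by 85 mm) begins 54 mm behind the grasp point. The pads swing forward as they close: fully open they stand 13 mm farther back than shut.
Start: joints at [-1.27, 0.48, 1.596, -0, 1.065, -0.047], TCP at [0.222, -0.611, 0.231] pointing down, gripper open.
Joint ranges: [-2.75, 2.75], [-0.82, 2.05], [0.23, 2.67], [-1.56, 4.7], [0.09, 2.69], [-2.92, 2.92]. Speed limits (rad/s): [1.89, 1.89, 2.39, 3.01, 3.01, 3.01].

INTERFACE

Orientations are given as [roll, pitch, yaw] about the fixed x, y, z axes, in that order (R = Rz(yaw) Ry(pitch) Rx(roll)).
In Python, from cell import r gives the robot as it stands. The module is installed in compiled form; this text tells all that it offers.
- The arm moves only by the tool step_arm, never from a script. Its argument "moves" is a list of rows, each a list of 5 numbers: the opening, from -1 (shut) to 1 (fully open), then the shift along the world's x, y, z in mm, then the turn about the world's z in rad. In form: [[grip, x, y, z, twist], ...]. A call has 1 to 20 rows; each row is the pose to reach, as a shift and turn from the pose commanded when the call began; what a row does not reach only later rows make up. A row lasts 1/10 s, in which the tool goes at most 50 mm and 8.59 degrees, less where a joint would pass 70% of its speed; a pose out of reach is approached as far as the arm can. A call with a gripper value outside its range is refused whole. The fingers move at their own pace and stop on an object; "newtons" is the grip in N (left out, the last holds). Time passes only in rows, so rows that repeat a pose let the fingers close. It gives the time, the measured TCP pose, the force, the opening and the grip force at its end, in the units of the state.
- r.get_state(): the state, without advancing time (a new reading comes with each control period).
- r.read_camera(name): name is "side" or "top" or "wrist"; returns a dict with "img" (480x640x3 uint8, blue, green, red), "fx", "fy", "cx", "cy" (pixels), "k1" (the pictures are not rectified: a ray, as slopes to the right and down, at radius r is drawn at 1 + k1 r^2 times it, then the intrinsics apply), "rvec" (rotation vector, rad) and "tvec" (3), from world to camera coordinates, as OpenCV has them. Camera axes: x right, y down, z forward; pixel columns grow to the right and rows downward; lengths in m; the calibration is good to about 2 mm. A picture is of the moment at which its call begins. There is no depth.
- r.finish_job(): hands the job in; it is judged then, once.
The state is a dict: "t": time; "q": joint angles; "qd": joint speeds; "joint_torque": joint torques, N m; "tool_pos": TCP position; "ee_rot": TCP orientation; "ft_force": force on the tool from outside, world axes, zero at the start; "ft_torque": the same for the moment, N m; "gripper_width": finger opening in m; "grip_force": force on a finger pad.
Only numpy, scipy, OpenCV 4.12 (cv2) and the standard library are available. Lean on these libraries where they do the work, as an engineer would, in place of code of your own. Each camera call takes 0.05 s, during which the arm holds its last target. There are 200 camera calls.

TASK

The square metal tube adapter lying on the bench has a blind hole in only one of its two ends. Find the hole by feel: gently try the ends on the horizontal pin of the gauge stand until the pin goes at least 20 mm into the hole, then draw the adapter off and turn it over so that the hole faces up. Finish still holding it in the gripper, steady and upright with the hole on top, at least 15 cm above the bench and well clear of the gauge, and leave the other things where they lie.

Things in the scene. Friction and masses are not known exactly. Their poses are not given: they have to be found in the camera images.
- adapter: loose aluminium block, 60 mm long, 32 x 32 mm across, about 0.13 kg, lying on a long side. Origin: centre of the block. x runs along its length; y and z are square to its flat sides. A round blind hole 16 mm wide, 40 mm deep, rim chamfered, lies central in one end; the other end is plain. Which end (+x or -x) is not told: the same one all through a run, found by trying the pin
- gauge: grey stand fixed to the bench. Base 90 (x) x 64 (y) x 10 mm; post 22 x 30 mm, 76 mm tall, its front face 1 mm to -x of the origin. From it a steel pin, 10 mm thick, 39 mm long, round-tipped, sticks out level along the stand's -x (roughly to the robot), axis 60 mm above the bench; collar 17 mm wide, 3 mm thick at its root. Origin: on the bench under the pin's axis
- gauge_tip (a point): the very tip of the pin, on its axis, 40 mm from the stand's origin along its -x and 60 mm above the bench; axes as the stand's: a hole is pushed on to the pin along +x
- marker: bystander: loose marker pen, 15 x 140 x 18 mm, lying along its y axis; origin at the centre of its underside
- tape_roll: bystander: loose roll of tape lying flat, 64 mm wide, 18 mm high; origin at the centre of its underside
- petri_dish: bystander: loose petri dish, 63 mm wide, 15 mm high; origin at the centre of its underside
- timer: bystander: loose small white timer, 66 x 66 x 18 mm; origin at the centre of its underside
Things that resemble listed ones, but are neither listed nor needed, are in the scene too. Several things have the shape of the adapter; the one meant has the colours described above.

How it is judged:
By the outcome, as a careful person would: the job done as asked, in the order asked, and still so for the second after the job is handed in, while the arm keeps its last pose, push and grip.
It also fails if it takes over 69 s, if anything falls off the work surface, if the arm or the gripper's body presses on something with over 40 N, if the wrist force passes 120 N, or if a joint passes its speed limit or range.

## Working session

There is one attempt and no reset: what is moved stays moved. The work goes in short steps, Python scripts to look and compute and a tool call to move; the robot and the scene stay as the last step left them, time stands still between calls to the robot, and variables do not carry over. Pictures are saved under pics/ and viewed, at most 10 in all, crops included, and the job is handed in when it is done.

Besides the shell and the picture viewer there is one more tool, called after ">>>" as name(argument=value, ...) on one line, values as JSON. step_arm: Moves the arm, as the interface text tells. Its arguments: {"type":"object","properties":{"moves":{"type":"array"},"newtons":{"type":"number"}},"required":["moves"]}

```bash
mkdir -p pics; cat > h.py <<'E'
import numpy as np,cv2
from cell import r
def shot(n,f=None):
    c=r.read_camera(n); 
    if f: cv2.imwrite('pics/'+f,c['img'])
    return c
def cam(c):
    R=cv2.Rodrigues(np.array(c['rvec'],float))[0]; t=np.array(c['tvec'],float).reshape(3); return R,t
def px2w(c,u,v,z):
    R,t=cam(c); x=np.array([(u-c['cx'])/c['fx'],(v-c['cy'])/c['fy']]); y=x.copy()
    for _ in range(20): y=x/(1+c['k1']*(y@y))
    d=R.T@np.array([*y,1]); o=-R.T@t
    return o+d*(z-o[2])/d[2]
def w2px(c,p):
    R,t=cam(c); q=R@np.array(p)+t; y=q[:2]/q[2]; y=y*(1+c['k1']*(y@y))
    return np.array([c['fx']*y[0]+c['cx'],c['fy']*y[1]+c['cy']])
E
python3 - <<'E'
from h import *
for n in('top','side'):
    c=shot(n,n+'0.png'); R,t=cam(c); print(n,c['fx'],c['k1'],-R.T@t,R[2])
s=r.get_state(); print(s['t'],s['tool_pos'],s['ee_rot'])
E
```

```text
top 570.1511278479313 -0.08693133063831067 [ 0.48418291 -0.03900641  1.17085535] [ 0.08017027  0.02517418 -0.99646324]
side 623.729545305373 -0.1699485712503031 [ 0.45019739 -0.97015496  0.77998827] [ 0.08835693  0.7991705  -0.59457511]
0.1 [ 0.22145065 -0.61075421  0.23076002] [-3.14058461e+00 -2.98987387e-05  3.47845975e-01]
```

View pics/top0.png

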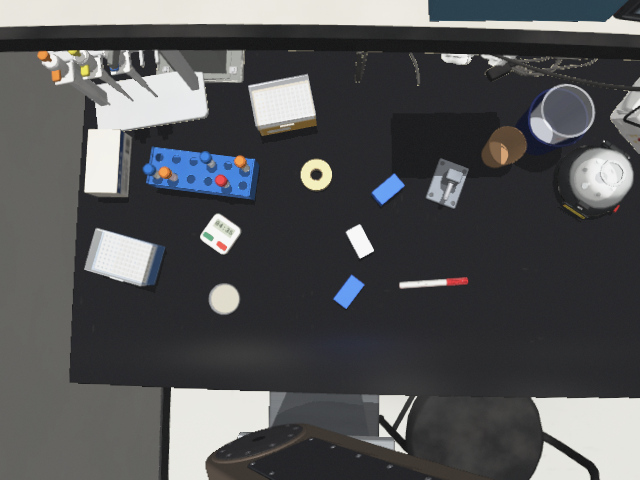

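View pics/side0.png

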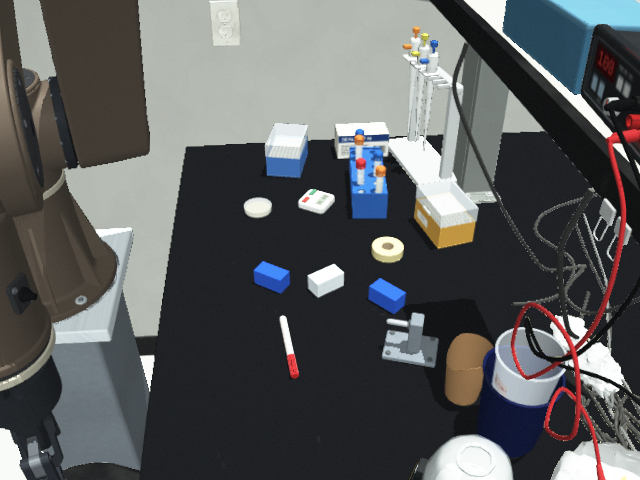

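Adapter candidates in the top view are a blue block at (388,189), a blue block at (349,291), and a whitish block at (360,241). An aluminium block should look light, so I choose (360,241). The gauge is at (447,183). I'll check both in a close crop.

```bash
python3 - <<'E'
import cv2,numpy as np
a=cv2.imread('pics/top0.png');b=cv2.imread('pics/side0.png')
A=cv2.resize(a[215:265,330:395],None,fx=6,fy=6,interpolation=2);B=cv2.resize(a[150:215,415:480],None,fx=6,fy=6,interpolation=2)
C=cv2.resize(b[255:300,300:365],None,fx=6,fy=6,interpolation=2);D=cv2.resize(b[305:370,377:442],None,fx=4,fy=4,interpolation=2)
o=np.zeros((580,800,3),np.uint8)
def p(i,y,x):
    h=min(i.shape[0],580-y);w=min(i.shape[1],800-x);o[y:y+h,x:x+w]=i[:h,:w]
p(A,0,0);p(B,0,400);p(C,310,0);p(D,310+80,400)
cv2.imwrite('pics/c1.png',o)
E
```

```text
(no output)
```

View pics/c1.png

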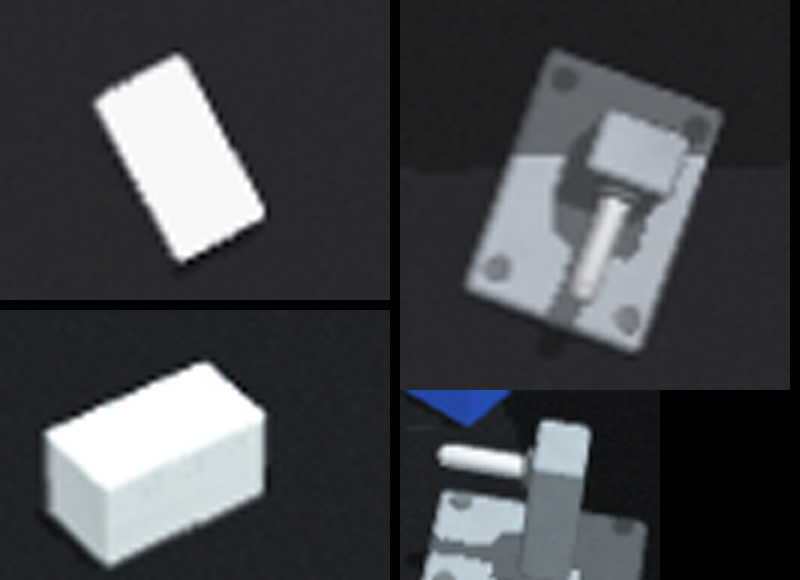

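```bash
python3 - <<'E'
from h import *
c=shot('top')
P=[px2w(c,330+u/6-.4,215+v/6-.4,.032)[:2] for u,v in[(180,55),(95,102),(182,263),(264,213)]]
P=np.array(P);print('block',P.round(4).tolist(),P.mean(0)); 
d=(P[0]+P[1]-P[2]-P[3])/2;print(np.linalg.norm(d),np.arctan2(d[1],d[0])); print(np.linalg.norm(P[0]-P[1]))
B=np.array([px2w(c,415+(u-400)/6-.4,150+v/6-.4,.01)[:2] for u,v in[(553,50),(722,112),(640,352),(468,290)]])
d=(B[0]+B[1]-B[2]-B[3])/2;print('base',B.mean(0),np.linalg.norm(d),np.arctan2(d[1],d[0]),np.linalg.norm(B[0]-B[1]))
t=px2w(c,415+183/6-.4,150+295/6-.4,.06);q=px2w(c,415+216/6-.4,150+205/6-.4,.06);print('tip',t,q,np.arctan2(*(q-t)[[1,0]]))
T=np.array([px2w(c,415+(u-400)/6-.4,150+v/6-.4,.076)[:2] for u,v in[(606,112),(688,138),(668,193),(588,167)]]);print('post',T.mean(0))
# side-view check: tip crop (440,455) -> 4x
s=shot('side');print('tip side',px2w(s,377+(442-400)/4-.4,305+(456-390)/4-.4,.06))
E
```

```text
block [[0.5843, -0.0786], [0.5679, -0.0506], [0.5149, -0.0807], [0.5322, -0.1076]] [ 0.54983862 -0.07938083]
0.060269211852407786 0.5117749035988736
0.03245908338716138
base [ 0.67434707 -0.25797661] 0.08845823385667669 -0.326140503086244 0.06176248727757958
tip [ 0.63483596 -0.24443447  0.06      ] [ 0.66482558 -0.25513117  0.06      ] -0.3426133370649156
post [ 0.67957142 -0.2589457 ]
tip side [ 0.63373123 -0.24536071  0.06      ]
```

>>> step_arm(moves=[[1,328,531,-40,0.164],[1,328,531,-60,0.164],[1,328,531,-80,0.164],[1,328,531,-80,0.164],[1,328,531,-80,0.164],[1,328,531,-80,0.164],[1,328,531,-80,0.164],[1,328,531,-80,0.164],[1,328,531,-80,0.164],[1,328,531,-80,0.164],[1,328,531,-80,0.164],[1,328,531,-80,0.164],[1,328,531,-80,0.164],[1,328,531,-80,0.164],[1,328,531,-80,0.164],[1,328,531,-80,0.164],[1,328,531,-80,0.164],[1,328,531,-80,0.164]], newtons=25)

```text
t: 2.0
tool_pos: [0.5493, -0.0809, 0.1515]
ee_rot: [3.141, -0.0, 0.51]
ft_force: [-0.0, -0.4, -0.3]
gripper_width: 0.0857
grip_force: 0.0
```

```bash
python3 - <<'E'
from h import *
c=shot('wrist','w1.png'); s=r.get_state(); print(s['t'],s['tool_pos'],s['ee_rot'],s['q'],s['qd'])
g=cv2.cvtColor(c['img'],6); m=(g>150).astype('uint8')
n,l,st,ce=cv2.connectedComponentsWithStats(m)
for i in range(1,n):
    if st[i,4]>800:
        k=cv2.findContours((l==i).astype('uint8'),0,2)[0][0]; b=cv2.boxPoints(cv2.minAreaRect(k))
        print(st[i],b.round(1).tolist()); W=np.array([px2w(c,*p,.032) for p in b]);print(W.mean(0),W[:,:2].round(4).tolist())
E
```

```text
2.05 [ 0.54934553 -0.08084983  0.1514989 ] [ 3.14140844e+00 -1.78482525e-04  5.10557799e-01] [-2.00706178e-01  4.45976435e-01  1.89441437e+00 -3.20884548e-05
  8.00946386e-01  8.59554698e-01] [ 0.00411743  0.00226759 -0.00135504 -0.00122026 -0.0011626  -0.0004603 ]
[   0    0   59   94 3911] [[-0.0, 0.0], [58.0, 0.0], [58.0, 93.0], [0.0, 93.0]]
[0.56602575 0.16492305 0.032     ] [[0.5862, 0.196], [0.6044, 0.155], [0.547, 0.1335], [0.5264, 0.1752]]
[ 256    0   93   50 3124] [[256.0, 0.0], [348.0, 0.0], [348.0, 49.0], [256.0, 49.0]]
[6.66592877e-01 7.56527716e-06 3.20000000e-02] [[0.6653, 0.0334], [0.6943, -0.0191], [0.6683, -0.0341], [0.6385, 0.0197]]
[ 418  111   87   61 3725] [[415.20001220703125, 127.30000305175781], [500.1000061035156, 109.69999694824219], [509.20001220703125, 153.8000030517578], [424.29998779296875, 171.39999389648438]]
[ 0.65704914 -0.1355284   0.032     ] [[0.6478, -0.1008], [0.6883, -0.1467], [0.667, -0.171], [0.6251, -0.1236]]
[ 521  138  114  119 4794] [[516.0, 203.89999389648438], [606.7000122070312, 135.0], [647.4000244140625, 188.60000610351562], [556.70
[... 210 characters left out ...]
, [300.0, 267.0]]
[ 0.5518332  -0.07927149  0.032     ] [[0.572, -0.0495], [0.5878, -0.0776], [0.5322, -0.11], [0.5153, -0.0799]]
[439 302  47  62 819] [[438.20001220703125, 302.3999938964844], [456.29998779296875, 293.5], [487.20001220703125, 356.5], [469.20001220703125, 365.3999938964844]]
[ 0.53135041 -0.22725439  0.032     ] [[0.5428, -0.1929], [0.5566, -0.2014], [0.5205, -0.2617], [0.5055, -0.253]]
[ 353  339   91   46 1280] [[351.20001220703125, 350.29998779296875], [356.3999938964844, 336.8999938964844], [447.29998779296875, 372.0], [442.1000061035156, 385.3999938964844]]
[ 0.47984314 -0.19717301  0.032     ] [[0.4693, -0.1538], [0.4828, -0.1509], [0.4906, -0.2398], [0.4766, -0.2442]]
```

View pics/w1.png

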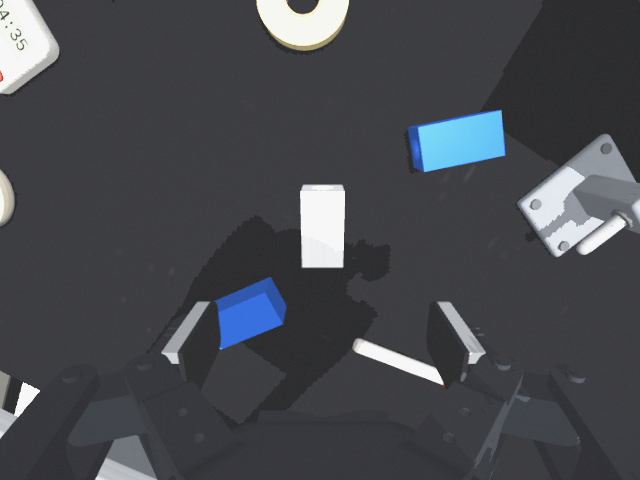

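>>> step_arm(moves=[[1,1,1,-50,0],[1,1,1,-90,0],[1,1,1,-120,0],[1,1,1,-140,0],[1,1,1,-148,0],[1,1,1,-148,0],[1,1,1,-148,0],[-1,1,1,-148,0],[-1,1,1,-148,0],[-1,1,1,-148,0],[-1,1,1,-148,0],[-1,1,1,-148,0],[-1,1,1,-148,0],[-1,1,1,-148,0],[-1,1,1,-148,0]], newtons=30)

```text
t: 3.55
tool_pos: [0.5508, -0.0791, 0.0038]
ee_rot: [3.141, -0.001, 0.512]
ft_force: [-1.0, 0.4, 8.7]
gripper_width: 0.0316
grip_force: 29.9
```

>>> step_arm(moves=[[-1,0,0,20,0],[-1,0,0,60,0],[-1,0,0,90,-0.1],[-1,10,-40,90,-0.25],[-1,20,-85,90,-0.4],[-1,25,-120,90,-0.55],[-1,31,-148,90,-0.7],[-1,31,-148,90,-0.842],[-1,31,-148,90,-0.842],[-1,31,-148,70,-0.842],[-1,31,-148,55,-0.842],[-1,31,-148,44,-0.842],[-1,31,-148,44,-0.842],[-1,31,-148,44,-0.842],[-1,31,-148,44,-0.842]])

```text
t: 5.05
tool_pos: [0.582, -0.2271, 0.0478]
ee_rot: [3.142, -0.001, -0.329]
ft_force: [-0.5, 0.5, -1.3]
gripper_width: 0.0317
grip_force: 30.7
```

```bash
python3 - <<'E'
from h import *
s=r.get_state(); print(s['t'],s['tool_pos'],s['ee_rot'],s['ft_force'])
a=shot('wrist')['img'];b=shot('side')['img'];t=shot('top')['img']
A=cv2.resize(a,(533,400)); B=cv2.resize(b[270:370,330:440],None,fx=4,fy=4,interpolation=2)[:400]
o=np.zeros((600,800,3),np.uint8);o[:400,:360]=cv2.resize(b[270:370,345:435],(360,400),interpolation=2);o[:300,400:800]=cv2.resize(a,(400,300))
o[300:600,400:800]=cv2.resize(t[155:230,385:485],(400,300),interpolation=2)
cv2.imwrite('pics/w2.png',o)
E
```

```text
5.05 [ 0.58196773 -0.22711001  0.04784359] [ 3.14151076e+00 -7.53391543e-04 -3.29461561e-01] [-0.50724291  0.53162818 -1.31022973]
```

View pics/w2.png

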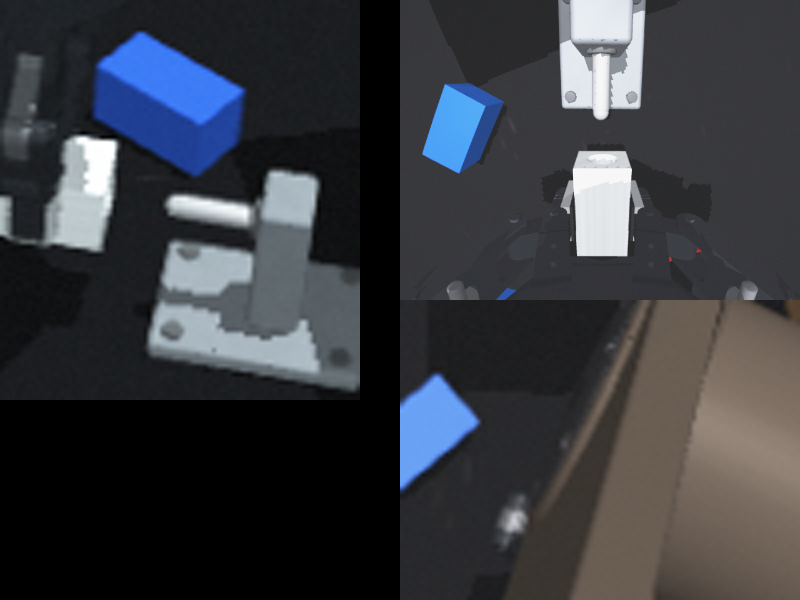

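The side view (left) shows the held block level with the pin. The wrist view (top right) suggests a recess at (602,160) in the end facing the pin, with the pin tip at (601,115). I'll check the alignment numerically, then feel for the hole.

```bash
python3 - <<'E'
from h import *
c=shot('wrist'); g=cv2.cvtColor(c['img'],6).astype(int)
for v in range(90,196,8):
    row=g[v,295:350]; k=np.where(row>185)[0]+295
    if len(k): print(v,k.min(),k.max(),px2w(c,(k.min()+k.max())/2,v,.062)[:2].round(4))
for v in (285,320,360):
    k=np.where(g[v,240:400]>185)[0]+240; print('blk',v,k.min(),k.max(),px2w(c,(k.min()+k.max())/2,v,.076)[:2].round(4))
cr=c['img'][80:300,250:400]; cv2.imwrite('pics/w3.png',cv2.resize(cr,None,fx=2.7,fy=2.7,interpolation=2))
E
```

```text
90 308 334 [ 0.6654 -0.2556]
98 295 334 [ 0.6636 -0.2527]
106 295 334 [ 0.6612 -0.2518]
114 295 333 [ 0.6588 -0.2508]
122 295 349 [ 0.6554 -0.2525]
130 295 349 [ 0.6529 -0.2517]
138 295 349 [ 0.6503 -0.2508]
146 295 349 [ 0.6478 -0.2499]
154 295 349 [ 0.6452 -0.249 ]
162 295 349 [ 0.6426 -0.2481]
170 295 349 [ 0.6399 -0.2472]
178 310 331 [ 0.6374 -0.2458]
186 312 329 [ 0.6347 -0.2448]
blk 285 277 369 [ 0.6038 -0.2352]
blk 320 280 366 [ 0.5907 -0.2307]
blk 360 282 364 [ 0.5746 -0.2252]
```

View pics/w3.png

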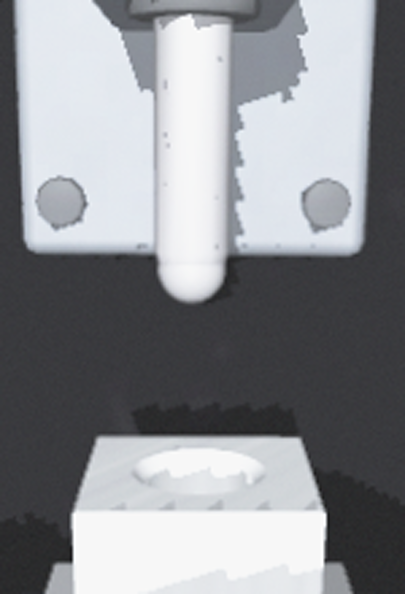

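>>> step_arm(moves=[[-1,10,-2.4,0,0],[-1,19.2,-5.6,0,0],[-1,21.1,-6.2,0,0],[-1,23,-6.9,0,0],[-1,24.9,-7.5,0,0],[-1,26.8,-8.2,0,0],[-1,28.7,-8.8,0,0],[-1,28.7,-8.8,0,0]])

```text
t: 6.05
tool_pos: [0.6105, -0.236, 0.0473]
ee_rot: [3.142, -0.0, -0.33]
ft_force: [0.0, 0.5, -1.8]
gripper_width: 0.0318
grip_force: 30.7
```

>>> step_arm(moves=[[-1,2,-0.7,0,0],[-1,4,-1.4,0,0],[-1,6,-2,0,0],[-1,8,-2.7,0,0],[-1,10,-3.4,0,0],[-1,12,-4.1,0,0],[-1,12,-4.1,0,0]])

```text
t: 6.75
tool_pos: [0.6226, -0.2401, 0.0473]
ee_rot: [3.142, -0.0, -0.33]
ft_force: [-0.2, 0.1, -2.4]
gripper_width: 0.0315
grip_force: 30.7
```

>>> step_arm(moves=[[-1,2,-0.7,0,0],[-1,4,-1.4,0,0],[-1,6,-2,0,0],[-1,8,-2.7,0,0],[-1,9.5,-3.3,0,0],[-1,9.5,-3.3,0,0],[-1,9.5,-3.3,0,0]])

```text
t: 7.45
tool_pos: [0.6317, -0.2433, 0.0472]
ee_rot: [-3.142, 0.0, -0.33]
ft_force: [-0.7, -0.5, -0.6]
gripper_width: 0.0316
grip_force: 30.7
```

```bash
python3 - <<'E'
from h import *
a=shot('wrist')['img'];b=shot('side')['img']
o=np.zeros((400,800,3),np.uint8);o[:,:400]=cv2.resize(b[270:370,345:445],(400,400),interpolation=2);o[:,400:]=cv2.resize(a[40:290,200:450],(400,400))
cv2.imwrite('pics/w4.png',o)
E
```

```text
(no output)
```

View pics/w4.png

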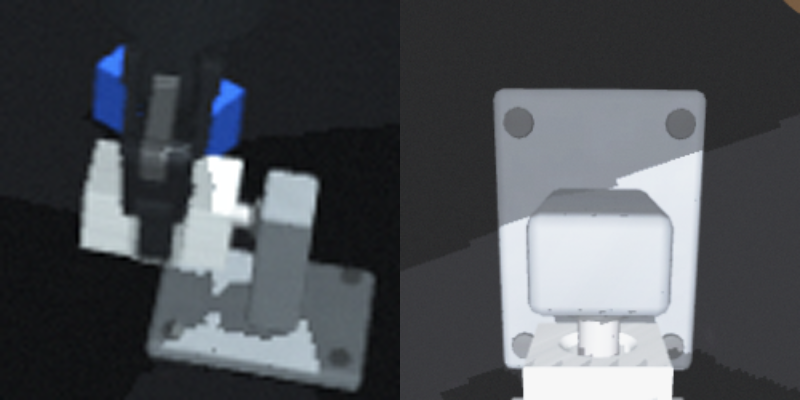

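The pin is about 30 mm into the hole: only around 8 mm of it shows in the side view at (240–258,215), and the force stayed near 0. Next I draw the adapter off along the axis. Then I lift its hole end over the pin tip to pivot it in the pads.

>>> step_arm(moves=[[-1,-10,3.4,0,0],[-1,-25,8.6,0,0],[-1,-42,14.4,0,0],[-1,-58.7,20.1,0,0],[-1,-58.7,20.1,0,0],[-1,-58.7,20.1,30,0],[-1,-58.7,20.1,30,0],[-1,-40,13.7,30,0],[-1,-25,8.6,30,0],[-1,-18.9,6.5,28,0],[-1,-18.9,6.5,26,0],[-1,-18.9,6.5,26,0]], newtons=20)

```text
t: 8.75
tool_pos: [0.6118, -0.2363, 0.0724]
ee_rot: [-3.141, 0.002, -0.33]
ft_force: [-1.4, -0.2, -1.2]
gripper_width: 0.0316
grip_force: 30.8
```

>>> step_arm(moves=[[-1,0,0,-2,0],[-1,0,0,-4,0],[-1,0,0,-6,0],[-1,-0.5,0.2,-8,0],[-1,-1,0.3,-10,0],[-1,-1.5,0.5,-12,0],[-1,-2,0.7,-14,0],[-1,-2,0.7,-14,0]], newtons=20)

```text
t: 9.55
tool_pos: [0.6103, -0.2359, 0.06]
ee_rot: [3.142, 0.0, -0.33]
ft_force: [-7.4, 2.7, 13.8]
gripper_width: 0.0317
grip_force: 35.9
```

```bash
python3 - <<'E'
from h import *
a=shot('wrist')['img'];b=shot('side')['img']
o=np.zeros((400,800,3),np.uint8);o[:,:400]=cv2.resize(b[270:370,345:445],(400,400),interpolation=2);o[:,400:]=cv2.resize(a[40:440,130:530],(400,400))
cv2.imwrite('pics/w5.png',o)
E
```

```text
(no output)
```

View pics/w5.png

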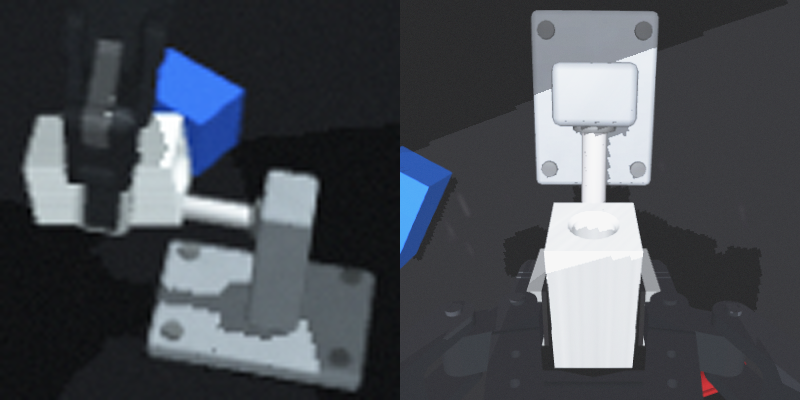

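The side view shows the hole end riding up on the pin tip near (185,205), tilted roughly 15° at 14 N. The pivot is working, so I continue.

>>> step_arm(moves=[[-1,-0.5,0.2,-2,0],[-1,-1,0.3,-4,0],[-1,-1.5,0.5,-6,0],[-1,-2,0.7,-8,0],[-1,-2.5,0.9,-10,0],[-1,-3,1,-12,0],[-1,-3,1,-14,0],[-1,-3,1,-16,0],[-1,-3,1,-18,0],[-1,-3,1,-20,0],[-1,-3,1,-20,0]])

```text
t: 10.75
tool_pos: [0.6079, -0.2351, 0.04]
ee_rot: [3.142, -0.001, -0.33]
ft_force: [-4.5, 1.4, 10.3]
gripper_width: 0.0312
grip_force: 43.6
```

>>> step_arm(moves=[[-1,0,0,-2,0],[-1,0,0,-4,0],[-1,0,0,-6,0],[-1,0,0,-8,0],[-1,0,0,-10,0],[-1,0,0,-10,0]])

```text
t: 11.35
tool_pos: [0.6066, -0.2346, 0.0293]
ee_rot: [-3.141, 0.002, -0.33]
ft_force: [-6.7, 1.8, 2.2]
gripper_width: 0.0312
grip_force: 44.0
```

```bash
python3 - <<'E'
from h import *
a=shot('wrist')['img'];b=shot('side')['img']
o=np.zeros((400,800,3),np.uint8);o[:,:400]=cv2.resize(b[270:370,345:445],(400,400),interpolation=2);o[:,400:]=cv2.resize(a[40:440,130:530],(400,400))
cv2.imwrite('pics/w6.png',o)
E
```

```text
(no output)
```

View pics/w6.png

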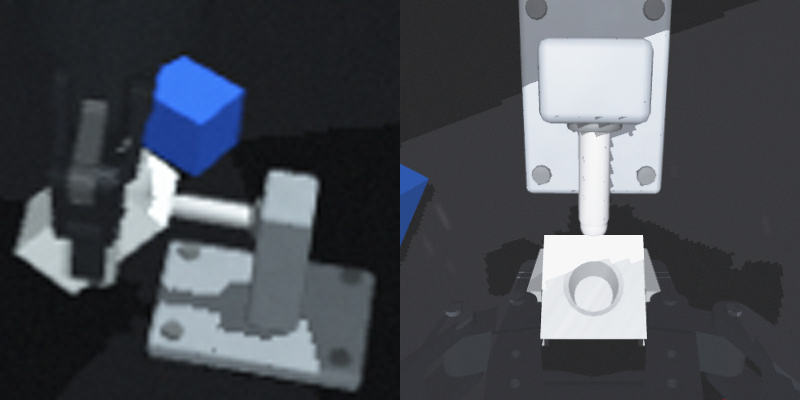

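>>> step_arm(moves=[[-1,1,-0.3,-2,0],[-1,2,-0.7,-4,0],[-1,3,-1,-6,0],[-1,4,-1.3,-8,0],[-1,5.5,-1.9,-8,0],[-1,7,-2.4,-8,0],[-1,7,-2.4,-8,0]])

```text
t: 12.15
tool_pos: [0.6109, -0.2358, 0.0187]
ee_rot: [-3.141, 0.008, -0.33]
ft_force: [-6.8, 2.1, -23.1]
gripper_width: 0.0315
grip_force: 41.4
```

```bash
python3 - <<'E'
from h import *
a=shot('wrist')['img'];b=shot('side')['img']
o=np.zeros((400,800,3),np.uint8);o[:,:400]=cv2.resize(b[270:370,345:445],(400,400),interpolation=2);o[:,400:]=cv2.resize(a[40:440,130:530],(400,400))
cv2.imwrite('pics/w7.png',o)
E
```

```text
(no output)
```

View pics/w7.png

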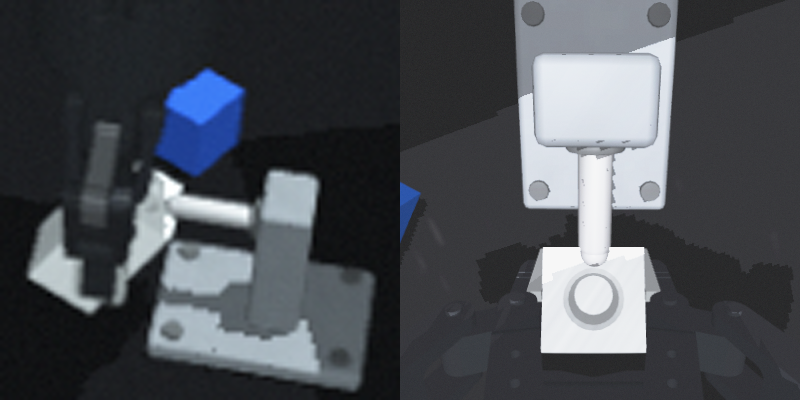

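The wrist view shows the pin tip at (592,258) has slipped over the upper edge of the hole face, pulling down at 23 N. I back straight off and compute the tilt numerically from the hole face.

>>> step_arm(moves=[[-1,-4,1.4,0,0],[-1,-10,3.4,0,0],[-1,-20,6.8,0,0],[-1,-35,12,0,0],[-1,-50,17.1,0,0],[-1,-50,17.1,10,0],[-1,-50,17.1,30,0],[-1,-50,17.1,30,0]])

```text
t: 13.05
tool_pos: [0.5669, -0.2213, 0.0544]
ee_rot: [3.141, -0.005, -0.33]
ft_force: [-0.0, 0.3, -0.9]
gripper_width: 0.0317
grip_force: 43.9
```

```bash
cat > tilt.py <<'E'
from h import *
s=r.get_state(); c=shot('wrist','wt.png'); tp=np.array(s['tool_pos']); yaw=s['ee_rot'][2]
R,t=cam(c); C=-R.T@t; ax=np.array([np.cos(yaw),np.sin(yaw),0])
print('cam rel tcp along/up',(C-tp)@ax,C[2]-tp[2])
g=cv2.cvtColor(c['img'],6)
roi=np.zeros_like(g); roi[180:440,230:420]=g[180:440,230:420]
m=(roi>150).astype('uint8'); n,l,st,ce=cv2.connectedComponentsWithStats(m)
for i in range(1,n):
    if st[i,4]>2000:
        k=max(cv2.findContours((l==i).astype('uint8'),0,2)[0],key=cv2.contourArea)
        print(st[i],cv2.approxPolyDP(k,6,True).reshape(-1,2).tolist())
ed=[(v,int(g[v,322])) for v in range(200,440,6)]; print(ed)
E
python3 tilt.py
```

```text
cam rel tcp along/up 0.07489212403083001 0.14329817041526854
[  257   287   133   130 12243] [[273, 287], [257, 330], [272, 342], [271, 392], [359, 392], [309, 413], [374, 409], [374, 342], [389, 329], [374, 331], [373, 287]]
[(200, 59), (206, 57), (212, 56), (218, 56), (224, 56), (230, 58), (236, 59), (242, 60), (248, 43), (254, 43), (260, 41), (266, 42), (272, 43), (278, 43), (284, 43), (290, 247), (296, 247), (302, 247), (308, 247), (314, 176), (320, 235), (326, 235), (332, 239), (338, 238), (344, 234), (350, 236), (356, 158), (362, 158), (368, 203), (374, 235), (380, 237), (386, 237), (392, 236), (398, 43), (404, 42), (410, 171), (416, 175), (422, 48), (428, 53), (434, 50)]
```

```bash
cat > pnp.py <<'E'
from h import *
def pnp(c,px,tp,yaw):
    # undistort to normalized
    f=[]
    for u,v in px:
        x=np.array([(u-c['cx'])/c['fx'],(v-c['cy'])/c['fy']]);y=x.copy()
        for _ in range(20): y=x/(1+c['k1']*(y@y))
        f.append(y)
    o=np.array([[-16,16,0],[16,16,0],[16,-16,0],[-16,-16,0]],float)/1000
    n,rv,tv,e=cv2.solvePnPGeneric(o,np.array(f),np.eye(3),None,flags=cv2.SOLVEPNP_IPPE)
    R,t=cam(c); ax=np.array([np.cos(yaw),np.sin(yaw),0])
    for a,b,er in zip(rv,tv,e):
        N=R.T@cv2.Rodrigues(a)[0][:,2]; P=R.T@(b.ravel()-t)
        print('normal along,up',N@ax,N[2],'elev',np.degrees(np.arctan2(N[2],N@ax)),'face centre rel tcp along/up',(P-tp)@ax,P[2]-tp[2],er*570)
E
python3 - <<'E'
from pnp import *
s=r.get_state();c=r.read_camera('wrist')
pnp(c,[(273,287),(373,287),(374.5,395),(270.5,395)],np.array(s['tool_pos']),s['ee_rot'][2])
E
```

```text
normal along,up 0.509045102811374 0.8262420684646532 elev 58.36290985440234 face centre rel tcp along/up 0.014092329008295401 0.04818741089169225 [2.23878693]
normal along,up 0.5414330767196721 0.8055967654797266 elev 56.09536920122686 face centre rel tcp along/up 0.01416493193423699 0.04814409199443566 [2.33554646]
```

The hole axis is at about 57° elevation. I push the pin against the face again, above the pivot this time, lowering while moving forward.

>>> step_arm(moves=[[-1,0,0,-25,0],[-1,10,-3.4,-25,0],[-1,25,-8.6,-25,0],[-1,39.7,-13.6,-25,0],[-1,41.6,-14.2,-25,0],[-1,43.5,-14.9,-25,0],[-1,44.9,-15.4,-26.5,0],[-1,46.2,-15.8,-28,0],[-1,47.6,-16.3,-29,0],[-1,48.6,-16.6,-31,0],[-1,49.5,-17,-33,0],[-1,50.4,-17.3,-34,0],[-1,50.4,-17.3,-34,0]])

```text
t: 14.45
tool_pos: [0.6137, -0.237, 0.0164]
ee_rot: [-3.141, 0.003, -0.33]
ft_force: [-3.0, 1.9, -12.8]
gripper_width: 0.0315
grip_force: 42.8
```

```bash
python3 tilt.py
```

```text
cam rel tcp along/up 0.07603485717723063 0.14269484520555106
[  249   180   150   214 23183] [[249, 180], [254, 253], [308, 257], [308, 286], [273, 287], [257, 330], [272, 342], [271, 392], [375, 392], [374, 342], [388, 326], [382, 309], [374, 311], [381, 305], [373, 287], [339, 286], [339, 255], [392, 255], [398, 180]]
[(200, 170), (206, 151), (212, 245), (218, 245), (224, 245), (230, 245), (236, 245), (242, 245), (248, 245), (254, 245), (260, 244), (266, 244), (272, 244), (278, 244), (284, 243), (290, 243), (296, 243), (302, 242), (308, 246), (314, 164), (320, 237), (326, 236), (332, 240), (338, 239), (344, 235), (350, 237), (356, 159), (362, 161), (368, 204), (374, 236), (380, 238), (386, 238), (392, 237), (398, 41), (404, 41), (410, 43), (416, 45), (422, 49), (428, 52), (434, 52)]
```

>>> step_arm(moves=[[-1,-4,1.4,0,0],[-1,-10,3.4,0,0],[-1,-19,6.5,0,0],[-1,-19,6.5,14,0],[-1,-19,6.5,14,0],[-1,-10,3.4,14,0],[-1,-6.6,2.3,14,0],[-1,-5,1.7,14,0],[-1,-3.5,1.2,14,0],[-1,-2,0.7,14,0],[-1,-0.5,0.2,14,0],[-1,-0.5,0.2,14,0]])

```text
t: 15.7
tool_pos: [0.6119, -0.2365, 0.0307]
ee_rot: [-3.141, 0.006, -0.33]
ft_force: [-15.2, 3.7, 9.4]
gripper_width: 0.0315
grip_force: 45.3
```

```bash
python3 tilt.py
```

```text
cam rel tcp along/up 0.07644110245383454 0.1424640114885925
[  255   180   138   214 20526] [[255, 180], [259, 240], [310, 244], [313, 287], [271, 289], [260, 326], [270, 319], [272, 335], [257, 330], [272, 342], [271, 392], [375, 393], [374, 342], [389, 330], [375, 330], [376, 292], [333, 285], [339, 226], [342, 242], [388, 239], [392, 180]]
[(200, 246), (206, 246), (212, 246), (218, 246), (224, 245), (230, 245), (236, 245), (242, 245), (248, 244), (254, 244), (260, 243), (266, 243), (272, 243), (278, 242), (284, 244), (290, 247), (296, 247), (302, 242), (308, 231), (314, 179), (320, 236), (326, 236), (332, 239), (338, 239), (344, 235), (350, 237), (356, 158), (362, 159), (368, 205), (374, 235), (380, 238), (386, 238), (392, 237), (398, 45), (404, 42), (410, 42), (416, 43), (422, 48), (428, 53), (434, 52)]
```

>>> step_arm(moves=[[-1,1.5,-0.5,0,0],[-1,3,-1,0,0],[-1,4.5,-1.5,0,0],[-1,6,-2.1,0,0],[-1,6,-2.1,0,0],[-1,6,-2.1,0,0]])

```text
t: 16.35
tool_pos: [0.6137, -0.2371, 0.0292]
ee_rot: [-3.141, 0.014, -0.33]
ft_force: [-32.1, 6.8, 8.7]
gripper_width: 0.0316
grip_force: 45.4
```

```bash
python3 tilt.py | sed -n 2p
```

```text
[  255   180   139   222 21632] [[255, 180], [259, 244], [308, 246], [315, 295], [270, 290], [257, 330], [272, 342], [272, 401], [374, 401], [374, 342], [389, 330], [377, 294], [331, 295], [339, 243], [387, 246], [393, 180]]
```

>>> step_arm(moves=[[-1,0.5,-0.2,-1.5,0],[-1,1,-0.3,-3,0],[-1,2,-0.7,-4,0],[-1,3,-1,-5,0],[-1,4,-1.4,-5,0],[-1,4,-1.4,-5,0]])

```text
t: 17.0
tool_pos: [0.6192, -0.239, 0.0248]
ee_rot: [-3.141, 0.011, -0.33]
ft_force: [-26.7, 6.4, 10.8]
gripper_width: 0.0315
grip_force: 45.3
```

```bash
python3 tilt.py | sed -n 2p
```

```text
[  253   180   143   237 24728] [[253, 180], [258, 259], [309, 262], [309, 292], [290, 293], [274, 322], [280, 289], [271, 289], [257, 329], [272, 342], [272, 409], [319, 416], [373, 410], [374, 343], [389, 329], [375, 289], [366, 289], [373, 320], [356, 293], [337, 293], [338, 251], [341, 260], [388, 260], [395, 180]]
```

>>> step_arm(moves=[[-1,0.5,-0.2,-1.5,0],[-1,1,-0.3,-3,0],[-1,1.5,-0.5,-4,0],[-1,2,-0.7,-4,0],[-1,2,-0.7,-4,0],[-1,-4,1.4,-4,0],[-1,-15,5.1,-4,0],[-1,-30,10.3,-4,0],[-1,-45,15.4,-4,0],[-1,-60,20.5,0,0],[-1,-60,20.5,0,0],[-1,-60,20.5,0,0]])

```text
t: 18.25
tool_pos: [0.565, -0.2206, 0.0265]
ee_rot: [3.142, -0.001, -0.33]
ft_force: [-0.4, -0.1, -1.2]
gripper_width: 0.0316
grip_force: 43.3
```

```bash
python3 tilt.py
```

```text
cam rel tcp along/up 0.07548336320017811 0.14300301000260604
[  257   289   133   128 12805] [[271, 289], [257, 330], [272, 342], [273, 409], [319, 416], [372, 410], [374, 346], [389, 330], [376, 290], [366, 290], [374, 339], [356, 290], [290, 290], [272, 339], [281, 290]]
[(200, 58), (206, 60), (212, 60), (218, 59), (224, 59), (230, 57), (236, 58), (242, 60), (248, 57), (254, 59), (260, 58), (266, 45), (272, 43), (278, 43), (284, 42), (290, 159), (296, 173), (302, 173), (308, 172), (314, 172), (320, 172), (326, 173), (332, 172), (338, 173), (344, 234), (350, 233), (356, 230), (362, 215), (368, 174), (374, 174), (380, 174), (386, 172), (392, 172), (398, 174), (404, 173), (410, 225), (416, 205), (422, 48), (428, 52), (434, 53)]
```

```bash
python3 - <<'E'
from h import *
g=cv2.cvtColor(cv2.imread('pics/wt.png'),6)
for v in list(range(284,300,2))+list(range(300,424,8)): print(v,[int(g[v-1:v+1,u:u+4].mean()) for u in range(258,392,6)])
E
```

```text
284 [48, 57, 51, 42, 43, 43, 43, 43, 43, 43, 43, 43, 43, 43, 43, 43, 44, 43, 43, 42, 43, 43, 42]
286 [43, 54, 43, 42, 43, 43, 43, 42, 42, 43, 43, 43, 44, 42, 42, 44, 42, 43, 43, 42, 43, 42, 43]
288 [43, 50, 71, 74, 47, 42, 43, 41, 42, 42, 43, 43, 42, 43, 43, 43, 43, 44, 73, 73, 43, 43, 43]
290 [43, 46, 167, 171, 55, 82, 99, 99, 100, 100, 102, 100, 100, 100, 102, 101, 96, 46, 151, 151, 42, 42, 43]
292 [44, 44, 174, 173, 51, 137, 168, 169, 172, 172, 174, 172, 171, 172, 174, 172, 167, 47, 149, 153, 50, 42, 43]
294 [43, 43, 174, 174, 50, 161, 167, 169, 173, 172, 174, 172, 170, 172, 173, 173, 170, 46, 147, 153, 65, 43, 43]
296 [43, 54, 173, 171, 50, 168, 168, 169, 173, 173, 173, 173, 170, 172, 173, 174, 170, 48, 135, 153, 79, 43, 43]
298 [43, 70, 174, 169, 48, 170, 168, 170, 173, 172, 174, 172, 170, 172, 174, 175, 170, 51, 122, 153, 97, 43, 43]
300 [51, 96, 174, 157, 48, 170, 169, 170, 173, 173, 173, 172, 171, 173, 174, 176, 170, 66, 108, 153, 119, 50, 43]
308 [56, 171, 174, 93, 118, 169, 169, 169, 174, 175, 173, 172, 170, 173, 173, 178, 171, 151, 57, 153, 153, 53, 54]
316 [76, 173, 154, 
[... 872 characters left out ...]
 234, 233, 234, 234, 181, 54, 53, 53]
380 [53, 54, 118, 234, 236, 233, 222, 166, 172, 172, 172, 170, 172, 170, 166, 216, 234, 234, 233, 170, 53, 52, 53]
388 [53, 53, 112, 236, 233, 233, 216, 166, 173, 171, 172, 171, 171, 170, 167, 215, 233, 232, 234, 163, 53, 53, 53]
396 [52, 53, 100, 233, 233, 231, 221, 182, 174, 171, 172, 170, 171, 170, 169, 221, 232, 234, 233, 149, 54, 53, 52]
404 [54, 51, 96, 232, 231, 231, 234, 221, 194, 171, 173, 171, 172, 181, 221, 230, 233, 233, 233, 147, 53, 52, 53]
412 [53, 53, 54, 62, 64, 65, 140, 222, 230, 223, 225, 222, 224, 224, 226, 161, 73, 64, 63, 57, 53, 53, 54]
420 [53, 53, 53, 53, 53, 53, 53, 53, 53, 53, 53, 52, 53, 53, 54, 53, 53, 54, 53, 53, 53, 53, 53]
```

```bash
cat > ax.py <<'E'
from h import *
from scipy.optimize import least_squares
def fit(c,tp,yaw,px,hole):
    ax=np.array([np.cos(yaw),np.sin(yaw),0]);la=np.array([-np.sin(yaw),np.cos(yaw),0]);up=np.array([0,0,1.])
    def pts(p):
        el=p[3]; a=np.cos(el)*ax+np.sin(el)*up; n=np.sin(el)*ax-np.cos(el)*up  # n: outward of bottom face
        o=tp+p[0]*ax+p[1]*la+p[2]*up
        P=[o+30*a/1e3+16*n/1e3+s*.016*la for s in(1,-1)]+[o-30*a/1e3+16*n/1e3+s*.016*la for s in(1,-1)]+[o+.03*a]
        return P
    f=lambda p:np.concatenate([w2px(c,q)-m for q,m in zip(pts(p),px+[hole])])
    s=least_squares(f,[0,0,.022,1.4]); print('centre rel tcp along,lat,up mm',(s.x[:3]*1e3).round(1),'elev deg',np.degrees(s.x[3]).round(1),'res',s.fun.round(1))
E
python3 - <<'E'
from ax import *
s=r.get_state();c=r.read_camera('wrist')
fit(c,np.array(s['tool_pos']),s['ee_rot'][2],[(270.5,341),(375,341),(286.5,290),(360,290)],(322.5,386))
E
```

```text
centre rel tcp along,lat,up mm [-7.6 -0.4 20.8] elev deg 79.7 res [ 0.2 -1.  -0.  -1.   2.4 -0.3 -3.2 -0.3  0.3  2.4]
```

The hole axis is now at about 80° elevation. I stand the adapter on its plain end on the bench, let go so it squares itself, shift to centre, and regrip.

>>> step_arm(moves=[[-1,0,0,-5,0],[-1,0,0,-10,0],[-1,0,0,-13,0],[-1,0,0,-15,0],[-1,0,0,-17,0],[-1,0,0,-19,0],[-1,0,0,-19,0]])

```text
t: 19.05
tool_pos: [0.5664, -0.2211, 0.0096]
ee_rot: [3.141, -0.004, -0.33]
ft_force: [-5.6, 3.0, 42.0]
gripper_width: 0.0314
grip_force: 48.3
```

```bash
cat > prof.py <<'E'
from h import *
c=shot('wrist','wp.png'); g=cv2.cvtColor(c['img'],6).astype(int)
for u in (282,300,322,345,364):
    col=g[250:440,u]; d=np.abs(np.diff(col)); print(u,[(250+i,int(col[max(i-2,0)]),int(col[min(i+3,189)])) for i in range(2,188) if d[i]>25])
for v in (295,310,345,355,365):
    row=g[v,220:430]; d=np.abs(np.diff(row)); print('r',v,[220+i for i in range(len(d)) if d[i]>40])
E
python3 prof.py
```

```text
282 [(287, 44, 59), (312, 44, 127), (313, 45, 148), (342, 166, 232), (409, 232, 53), (410, 232, 52)]
300 [(295, 44, 165), (342, 169, 235), (398, 165, 219), (411, 219, 52), (412, 223, 51)]
322 [(295, 42, 168), (342, 169, 234), (365, 227, 169), (412, 169, 223), (415, 195, 54), (416, 219, 54), (417, 223, 54)]
345 [(295, 41, 172), (342, 169, 235), (377, 218, 163), (411, 219, 54), (412, 219, 53), (413, 223, 54)]
364 [(311, 43, 123), (313, 43, 169), (315, 81, 170), (342, 171, 235), (409, 233, 54), (410, 235, 53)]
r 295 [267, 280, 365, 378]
r 310 [262, 276, 282, 283, 362, 363, 369, 383]
r 345 [270, 375, 376]
r 355 [270, 375, 376]
r 365 [270, 271, 375]
```

>>> step_arm(moves=[[-1,0,0,3,0],[-1,0,0,5,0],[-1,0,0,5,0]])

```text
t: 19.4
tool_pos: [0.5647, -0.2205, 0.0122]
ee_rot: [-3.142, 0.0, -0.33]
ft_force: [0.2, 0.1, -1.1]
gripper_width: 0.0314
grip_force: 43.0
```

```bash
python3 prof.py
```

```text
282 [(287, 43, 55), (312, 46, 128), (341, 165, 232), (342, 167, 232), (409, 232, 54), (410, 231, 53)]
300 [(294, 44, 167), (295, 44, 167), (342, 168, 235), (398, 163, 219), (411, 219, 52), (412, 225, 53)]
322 [(294, 43, 168), (295, 42, 169), (342, 167, 234), (365, 227, 171), (412, 167, 223), (415, 199, 54), (416, 221, 49), (417, 223, 54)]
345 [(294, 45, 172), (295, 43, 171), (341, 169, 235), (342, 171, 235), (377, 216, 163), (411, 220, 53), (412, 220, 54), (413, 223, 53)]
364 [(311, 42, 124), (313, 45, 170), (315, 81, 169), (341, 169, 235), (342, 169, 234), (409, 234, 53), (410, 234, 53)]
r 295 [267, 280, 365, 366, 378]
r 310 [262, 276, 283, 362, 369, 383]
r 345 [270, 375, 376]
r 355 [270, 375, 376]
r 365 [270, 271, 375]
```

>>> step_arm(moves=[[-1,0,0,-1.5,0],[-1,0,0,-1.5,0],[0.2,0,0,-1.5,0],[0.2,0,0,-1.5,0],[0.2,0,0,-1.5,0],[0.2,0,0,-1.5,0],[0.2,0,0,-1.5,0],[0.2,0,0,-1.5,0]])

```text
t: 20.25
tool_pos: [0.5648, -0.2205, 0.0108]
ee_rot: [3.142, -0.0, -0.33]
ft_force: [-0.6, 0.0, 0.2]
gripper_width: 0.0511
grip_force: 0.0
```

```bash
python3 prof.py
```

```text
282 [(409, 233, 54), (410, 232, 53)]
300 [(294, 43, 186), (295, 43, 186), (379, 189, 233), (411, 212, 56), (412, 204, 53)]
322 [(294, 41, 189), (295, 44, 189), (379, 189, 232), (415, 189, 55), (416, 191, 54), (417, 190, 55)]
345 [(294, 45, 194), (295, 43, 195), (379, 190, 232), (411, 182, 52), (412, 173, 54), (413, 170, 53)]
364 [(409, 232, 55), (410, 233, 55)]
r 295 [243, 255, 288, 357, 390, 402]
r 310 [235, 236, 249, 285, 286, 359, 360, 396, 410]
r 345 [234, 240, 241, 278, 279, 366, 367, 405, 411]
r 355 [276, 277, 368, 369]
r 365 [274, 275, 370, 371]
```

```bash
python3 - <<'E'
from ax import *
s=r.get_state();c=r.read_camera('wrist');tp=np.array(s['tool_pos'])
import ax
# fit without hole: duplicate top-edge mid as weak (solve by custom)
from scipy.optimize import least_squares
yaw=s['ee_rot'][2];A=np.array([np.cos(yaw),np.sin(yaw),0]);U=np.array([0,0,1.])
px=[(271.5,379),(373.5,379),(288.3,294.5),(357,294.5)]
def pts(p):
    e=p[3];w=yaw+p[4];X=np.array([np.cos(w),np.sin(w),0]);L=np.array([-np.sin(w),np.cos(w),0])
    a=np.cos(e)*X+np.sin(e)*U;n=np.sin(e)*X-np.cos(e)*U
    o=tp+p[0]*A+p[1]*np.array([-A[1],A[0],0])+p[2]*U
    return [o+k*.03*a+.016*n+t*.016*L for k in(1,-1) for t in(1,-1)]
f=lambda p:np.concatenate([w2px(c,q)-m for q,m in zip(pts(p),px)])
q=least_squares(f,[0,0,.022,1.5,0]);print((q.x[:3]*1e3).round(1),np.degrees(q.x[3:]).round(1),q.fun.round(1),'centre z',tp[2]+q.x[2])
E
```

```text
[-15.1  -0.3  19.6] [90. -0.] [-0.1  0.   0.1  0.   0.3 -0.  -0.3 -0. ] centre z 0.030433992028069328
```

>>> step_arm(moves=[[0.2,-7,2.4,0,0],[0.2,-14.3,4.9,0,0],[0.2,-14.3,4.9,0,0],[0.2,-14.3,4.9,0,0],[-1,-14.3,4.9,0,0],[-1,-14.3,4.9,0,0],[-1,-14.3,4.9,0,0],[-1,-14.3,4.9,0,0],[-1,-14.3,4.9,0,0],[-1,-14.3,4.9,0,0],[-1,-14.3,4.9,10,0],[-1,-14.3,4.9,30,0],[-1,-14.3,4.9,60,0],[-1,-14.3,4.9,90,0],[-1,-14.3,4.9,120,0]], newtons=50)

```text
t: 21.85
tool_pos: [0.5501, -0.2154, 0.1323]
ee_rot: [-3.142, 0.0, -0.33]
ft_force: [0.8, -0.5, -1.6]
gripper_width: 0.0313
grip_force: 49.6
```

>>> step_arm(moves=[[-1,-5,20,30,0],[-1,-10,40,60,0],[-1,-20,70,90,0],[-1,-20,100,115,0],[-1,-20,115,125,0],[-1,-20,120,130,0],[-1,-20,120,130,0],[-1,-20,120,130,0],[-1,-20,120,130,0],[-1,-20,120,130,0]])

```text
t: 22.85
tool_pos: [0.5301, -0.0963, 0.2599]
ee_rot: [3.141, 0.001, -0.331]
ft_force: [0.2, -0.3, -1.6]
gripper_width: 0.0313
grip_force: 49.9
```

```bash
python3 prof.py; python3 - <<'E'
from h import *
s=r.get_state();print(s['tool_pos'],s['qd'])
# bystanders unmoved? diff before/after in top view
a=cv2.imread('pics/top0.png');b=shot('top')['img']
m=(cv2.absdiff(a,b).max(2)>60).astype('uint8')
for n,(u,v) in dict(timer=(221,234),dish=(224,299),tape=(316,174),marker=(433,283),blue1=(388,189),blue2=(349,291)).items():
    w=36 if n=='marker' else 18; print(n,int(m[v-18:v+18,u-w:u+w].sum()))
E
```

```text
282 [(286, 42, 102), (409, 176, 38), (410, 177, 40)]
300 [(264, 30, 151), (265, 30, 152), (411, 183, 36), (412, 183, 39)]
322 [(264, 72, 154), (265, 73, 155), (338, 136, 177), (415, 178, 36), (416, 179, 37), (417, 178, 37)]
345 [(264, 29, 147), (265, 33, 147), (411, 177, 39), (412, 176, 38), (413, 177, 38)]
364 [(338, 137, 179), (409, 179, 39), (410, 179, 40)]
r 295 [267]
r 310 [262, 277]
r 345 [270, 375, 376]
r 355 [270, 375]
r 365 [271, 374, 375]
[ 0.53020198 -0.09614084  0.26005794] [ 0.00659683 -0.0046779  -0.00208781  0.0015972  -0.00074821  0.00309992]
timer 0
dish 0
tape 113
marker 860
blue1 1277
blue2 506
```

```bash
python3 - <<'E'
from h import *
from scipy.optimize import least_squares
s=r.get_state();c=r.read_camera('wrist');tp=np.array(s['tool_pos']);yaw=s['ee_rot'][2];A=np.array([np.cos(yaw),np.sin(yaw),0]);U=np.array([0,0,1.]);L=np.array([-A[1],A[0],0])
px=[(270,338),(375.5,338),264.5]
def f(p):
    a=np.cos(p[3])*A+np.sin(p[3])*U;n=np.sin(p[3])*A-np.cos(p[3])*U;o=tp+p[0]*A+p[1]*L+p[2]*U+.016*n
    q=[w2px(c,o+.03*a+t*.016*L) for t in(1,-1)];return np.r_[q[0]-px[0],q[1]-px[1],w2px(c,o-.03*a)[1]-px[2], (p[0])*1e3*.3]
q=least_squares(f,[0,0,.021,1.5]);print((q.x[:3]*1e3).round(1),np.degrees(q.x[3]).round(1),q.fun.round(1))
a=cv2.imread('pics/side0.png');b=shot('side')['img'];m=(cv2.absdiff(a,b).max(2)>60)
for n,(x0,y0,x1,y1) in dict(timer=(295,185,338,217),dish=(240,195,275,220),tape=(368,234,408,266),marker=(275,310,303,382),blue1=(365,277,408,314),blue2=(250,260,293,294),gauge=(380,312,440,366)).items(): print(n,int(m[y0:y1,x0:x1].sum()))
E
```

```text
[-0.8 -0.4 18.2] 90.5 [-0.   0.   0.  -0.  -0.  -0.2]
timer 2
dish 0
tape 0
marker 21
blue1 0
blue2 370
gauge 0
```

```bash
python3 -c "
from cell import r
print(r.finish_job())"
```

```text
the job is handed in; nothing more can be done
None
```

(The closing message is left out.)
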